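Set the jar vacuum unit to full suction and start it

TASK

Get the vacuum unit running for the filled jars: push its upright lever from the left across to the right, past the click of the middle gate, until it rests fully against the right-hand stop. Only then press the round start button all the way down and let it come up again. Only push with the fingers: do not pinch the lever, and leave the lever at its right-hand stop and the jar, the cup and the jar lid standing where they are.

Things in the scene. Friction and masses are not known exactly. Their poses are not given: they have to be found in the camera images.
- unit: White and steel box, 180 (x) x 320 (y) x 75 mm high, fixed to the table; origin at the centre of its underside; own x points to its back, y to its left, z up; its slotted front faces the robot. On the steel deck: the lever and its dark quadrant, the start button at the front right, a round gauge (62 mm wide, 22 mm high) behind the button. Nothing hangs over the deck.
- lever_pivot (a point): The lever's upright hinge axis, at deck height (75 mm over the table). The hub round it is 38 mm wide, 24 mm high. Two stop pins, 9 mm thick and 18 mm high, stand 68 mm from this axis at the two ends of the quadrant.
- lever_grip (a point): Middle of the lever's upright black grip plate; moves with the lever, 110 mm from the pivot axis, 113 mm over the table. Its x axis points along the arm to the pivot, its y axis out of the plate's broad left face. The plate is 30 mm wide along the arm, 16.5 mm thick along the travel, and reaches from 89 to 134 mm over the table (139 with its cap); under it is the arm, 14 mm wide.
- selector (a joint): Lever angle in rad. 0: left stop (off); grows as the lever swings to the right (counter-clockwise from above, round the front of the pivot). At 0.575 the arm points to the unit's own -x. Middle gate with spring detent: 0.55; right stop: 1.15. Starts at 0 to 0.22. Free travel takes about 1 N at the grip, the detent about 5 N in and 12 N out (released near 0.66); past 0.8 it stays where left.
- grip_left: Left half of the grip plate (8 mm thick), the face to push on; origin at the middle of its lower edge.
- grip_right: Right half of the grip plate (8 mm thick), the face that leads; origin at the middle of its lower edge.
- start (a joint): Travel of the start button in m: 0 up, 0.006 fully down. A spring returns it; fully down takes 5 N.
- start_top (a point): Centre of the top of the start button, a black disc 34 mm in diameter; it is pressed straight down.
- jar_full: Open glass jar, 114 mm in diameter and 152 mm high, with a cooked leg in it, standing to the right of the unit; origin at the centre of its underside.
- cup: Small steel cup, 56 mm in diameter, 50 mm high, in front of the unit; origin at the centre of its underside.
- jar_lid: Round jar lid, 102 mm in diameter, 12 mm high, lying in front of the unit; origin at the centre of its underside.
Not all that is in view belongs to the job. Leave any orange or yellow look-alike of the cup alone. Leave any pink look-alike of the jar_full alone.

How it is judged (in metres and radians):
On the way, in this order (a step that is already met when the one before it is completed fails the run):
1. the lever is past the middle gate and at its right-hand stop (value of joint selector above 1.09 rad), for 0.2 s.
2. the start button is pressed down while the lever is at its right-hand stop (value of joint start above 0.0045 m and value of joint selector above 1.09 rad), for 0.1 s.
At the end, for the whole second after the job is handed in: The lever stands within 0.06 rad of its right-hand stop, the start button has been pressed at least 4.5 mm after that and is up again (within 1.5 mm), and the jar, cup and lid are within 15 mm of where they stood, jar and cup upright within 0.1 rad (value of joint selector above 1.09 rad and value of joint start below 0.0015 m and distance of each of jar_full, cup, jar_lid from where it was at the start of the episode below 0.015 m and angle between each of jar_full, cup's own z axis and vertical below 0.1 rad); the robot touches nothing.
It fails at once if the start button is pressed before the lever is at its right-hand stop (value of joint start above 0.003 m and value of joint selector below 1.09 rad).
It fails at once if the lever's grip is pinched: fingers on its left and its right half at once (over 2 N each) (contact force between the fingers and grip_left above 2 N and contact force between the fingers and grip_right above 2 N).
It fails at once if the jar, the cup or the lid is lifted, carried or pushed away (moved more than 15 mm) (distance of any of jar_full, cup, jar_lid from where it was at the start of the episode above 0.015 m).
It also fails if it takes over 48 s, if anything falls off the work surface, if the arm or the gripper's body presses on something with over 40 N, if the wrist force passes 120 N, or if a joint passes its speed limit or range.

ROBOT

A 6-joint arm with a two-finger parallel gripper is mounted at the origin on the work surface; the furniture and walls round the work are solid. World frame = base frame: x ahead of the robot, y to its left, z up, the work surface at z = 0. Lengths are in mm, angles in degrees, forces in N, time in s.
With the tool pointing down it reaches from about 300 to 850 mm from the base axis. Payload 4.2 kg.
Tool frame: the origin (TCP) lies at the very end of the fingers, on their centre line; the grasp point (between the pads) lies 19 mm behind it (env.tcp_to_grasp is the distance from the TCP to the grasp point, in mm); z points along the fingers, y is the line along which they close (so a half turn about z gives the same grasp; the last joint's range is limited). The gripper opens to 91 mm and grips with 3 to 60 N. Pads are 32 mm wide; open, the fingers measure 118 mm over their backs; the gripper's body (76 mm by 178 mm) begins 60 mm behind the grasp point.
Start: joints at [-74.542, 18.312, 89.639, -0, 72.044, -1.146], TCP at [164.316, -551.041, 189.776] pointing down, gripper open.
Joint ranges: [-177.97, 177.97], [-48.28, 115.42], [12.27, 149.76], [-77.06, 257.06], [2.81, 150.46], [-146.56, 146.56]. Speed limits (degrees/s): [147.25, 147.25, 180, 180, 180, 180].

INTERFACE

Orientations are given as [roll, pitch, yaw] about the fixed x, y, z axes, in that order (R = Rz(yaw) Ry(pitch) Rx(roll)).
In Python, from workcell import env gives the robot as it stands.
- The arm moves only by the tool move_arm, never from a script. Its argument "plan" is a list of rows, each a list of 3 entries, a list of its own where there are three numbers: the shift along the world's x, y, z in cm, then the turn about the world's z in degrees, then the closure, from 0 (fully open) to 1 (shut). In form: [[[x, y, z], turn, claw], ...]. A call has 1 to 5 rows; each row shifts and turns the commanded pose from where the row before left it; what a row does not reach is not made up. A row lasts 1/10 s, in which the tool goes at most 50 mm and 8.59 degrees, less where a joint would pass 70% of its speed; a pose out of reach is approached as far as the arm can. A call is refused whole if a number of a shift passes 5 or a number of a turn 8.59, either way. A call with a gripper value outside its range is refused whole. The fingers move at their own pace and stop on an object; "squeeze" is the grip in N (left out, the last holds). Time passes only in rows, so rows that do not move let the fingers close. It gives the time, the measured TCP pose, the force, the opening and the grip force at its end, in the units of the state.
- env.state(): the state, without advancing time (a new reading comes with each control period).
- env.grab_frame(name): name is "side" or "top" or "wrist"; returns a dict with "frame" (480x640x3 uint8, red, green, blue), "z_map" (480x640 float32, mm along the optical axis (not along the pixel's ray), 0 where there is no reading), "fovy" (degrees; the focal length in pixels is half the picture's height over the tangent of half this angle, whatever the lens; pixels are square), "cx", "cy" (the principal point, pixels), "position" and "orientation" of the camera in the world. Camera axes: x right, y down, z forward; pixel columns grow to the right and rows downward; lengths in mm; the calibration is good to about 2 mm. A picture is of the moment at which its call begins.
- env.job_done(): hands the job in; it is judged then, once.
Trained networks look in a picture, given as the dict that the camera call returned (one of the last four; its "shot" number tells which), for a name from the list of things; names that differ only in an ending like _2 or _b are one class to them, and where a whole thing is asked for, a point or a joint stands for the part that bears it (a point fixed in the world has none). Each returns a list of dicts, best first, with "score" (0 to 1); they miss things now and then, are a little off and sometimes report something else, mostly with a low value. They report only what shows in the picture. A call takes as long as a camera call. They do not tell look-alikes from the thing itself.
- env.search_frame(picture, label): "point" ([column, row] in pixels, amid what is visible of it).
- env.landmark_of(picture, label): "point" ([column, row] in pixels: a listed point, or the origin of a listed thing).
The state is a dict: "time_s": time; "qpos": joint angles; "qvel": joint speeds; "effort": joint torques, N m; "ee_pos": TCP position; "ee_rot": TCP orientation; "force": force on the tool from outside, world axes, zero at the start; "torque": the same for the moment, N m; "gripper_width": finger opening in mm; "gripper_force": force on a finger pad.
Only numpy, scipy, OpenCV 4.12 (cv2) and the standard library are available. Lean on these libraries where they do the work, as an engineer would, in place of code of your own. Each camera call takes 0.05 s, during which the arm holds its last target. There are 200 camera calls.

## Working session

There is one attempt and no reset: what is moved stays moved. The work goes in short steps, Python scripts to look and compute and a tool call to move; the robot and the scene stay as the last step left them, time stands still between calls to the robot, and variables do not carry over. Pictures are saved under pics/ and viewed, at most 10 in all, crops included, and the job is handed in when it is done.

Besides the shell and the picture viewer there is one more tool, called after ">>>" as a command line: name --argument value ..., lists and objects as JSON in quotes. move_arm: Moves the arm, as the interface text tells. Its arguments: {"type":"object","properties":{"plan":{"type":"array","items":{"type":"array"}},"squeeze":{"type":"number"}},"required":["plan"]}

```bash
mkdir -p pics
cat > h.py <<'E'
import numpy as np, cv2
from workcell import env
from scipy.spatial.transform import Rotation as R
def rot(o):
    o=np.array(o,float)
    if o.shape==(3,3): return o
    return R.from_euler('xyz',o,degrees=True).as_matrix() if o.size==3 else R.from_quat(o).as_matrix()
def foc(p): return 240/np.tan(np.radians(p['fovy']/2))
def w(p,pt,z=None):
    f=foc(p); d=np.array([(pt[0]-p['cx'])/f,(pt[1]-p['cy'])/f,1]); M=rot(p['orientation']); t=np.array(p['position'])
    if z is None:
        c,r=int(round(pt[0])),int(round(pt[1])); k=p['z_map'][max(r-1,0):r+2,max(c-1,0):c+2]; k=k[k>0]
        return t+M@d*(np.median(k) if k.size else np.nan)
    v=M@d; return t+v*(z-t[2])/v[2]
def save(p,n): cv2.imwrite('pics/'+n,p['frame'][:,:,::-1])
E
python3 - <<'E'
from h import *
print(env.state())
for n in('top','side'):
    p=env.grab_frame(n); save(p,n+'0.png'); print(n,p['fovy'],p['cx'],p['cy'],p['position'],p['orientation'])
    for l,z in(('unit',0),('lever_pivot',75),('lever_grip',113),('start_top',None),('jar_full',0),('cup',0),('jar_lid',0),('grip_left',89),('grip_right',89)):
        for d in env.landmark_of(p,l)[:3]: print(l,np.round(d['point']),round(d['score'],2),w(p,d['point'],z).round(),w(p,d['point']).round())
E
```

```text
{'time_s': 0.0, 'qpos': array([-7.45421679e+01,  1.83516832e+01,  8.97081216e+01, -1.01236155e-03,
        7.20430064e+01, -1.14389735e+00]), 'qvel': array([ 0.10333918,  0.03805751, -0.03818732, -0.15716532,  0.08103559,
       -0.00999181]), 'effort': array([-2.44888957e-03, -4.12459767e+01, -2.31972009e+01,  7.26746977e-02,
        4.56955098e-02, -1.48418130e-04]), 'ee_pos': array([ 164.15260246, -550.48674629,  188.90827291]), 'ee_rot': array([-1.79897190e+02, -1.09017242e-03,  1.66020414e+01]), 'force': array([-0.07187685,  0.07387645, -0.15737829]), 'torque': array([-0.02815103,  0.04008692,  0.00025839]), 'gripper_force': 0.0, 'gripper_width': 91.20688066133677}
top 52.048722076369955 316.5563411628337 242.80029664743046 [ 324.50532965  -96.23712252 1182.10294035] [-170.53663126    0.47439728  -90.00476684]
unit [278. 231.] 0.78 [551.   7.   0.] [537.   1.  76.]
lever_pivot [261. 214.] 0.85 [577.  40.  75.] [572.  37. 100.]
lever_grip [253. 262.] 0.66 [460.  52. 113.] [459.  52. 117.]
start_top [329. 233.] 0.62 [ 527. -116.   98.] [ 527. -116.   98.]
jar_full [450. 253.] 0.95
[... 580 characters left out ...]
1.38576443 -146.11091491]
unit [278. 296.] 0.85 [547.  16.   0.] [468. 105.  76.]
lever_pivot [261. 266.] 0.73 [568.  36.  75.] [555.  50.  85.]
lever_grip [295. 264.] 0.74 [472.  48. 113.] [456.  68. 127.]
start_top [320. 230.] 0.52 [ 535. -124.   98.] [ 535. -124.   98.]
jar_full [340. 241.] 0.95 [ 577. -270.    0.] [ 494. -140.   75.]
jar_full [388. 222.] 0.89 [ 524. -442.    0.] [ 485. -361.   39.]
cup [342. 334.] 0.94 [371.  52.  -0.] [354.  78.  23.]
cup [280. 398.] 0.7 [367. 233.   0.] [352. 249.  22.]
jar_lid [375. 280.] 0.7 [ 407. -146.    0.] [ 399. -129.   11.]
grip_left [292. 279.] 0.59 [468.  62.  89.] [467.  65.  91.]
grip_right [299. 276.] 0.4 [463.  49.  89.] [448.  68. 103.]
```

View pics/top0.png

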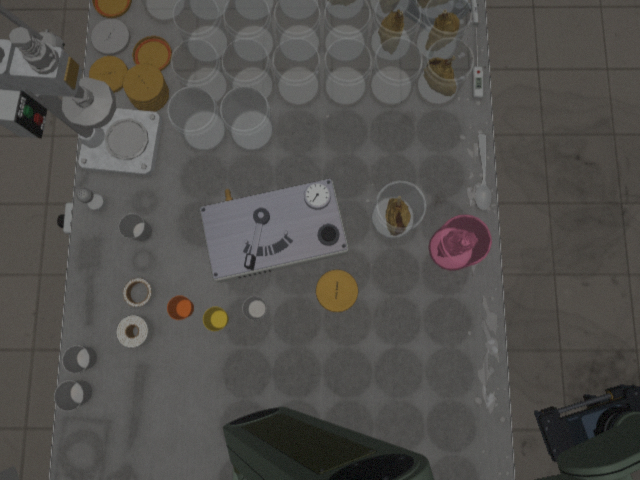

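View pics/side0.png

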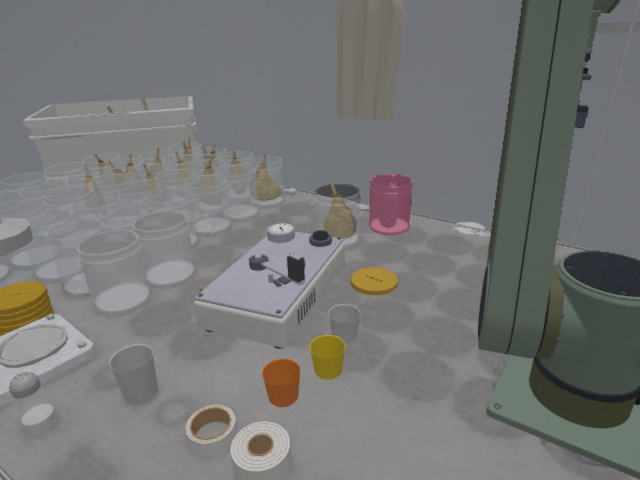

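Run:
```python
from h import *
p=env.grab_frame('top')
im=cv2.resize(p['frame'][180:330,190:380],(760,600),interpolation=cv2.INTER_CUBIC)
cv2.imwrite('pics/crop0.png',im[:,:,::-1])
# points with height map around lever
v,u=np.mgrid[180:330,190:420]; f=foc(p); z=p['z_map'][180:330,190:420]
P=np.stack([(u-p['cx'])/f*z,(v-p['cy'])/f*z,z],-1)@rot(p['orientation']).T+p['position']
def st(n,m): q=P[m]; print(n,len(q),q.mean(0).round(1),q.min(0).round(),q.max(0).round())
st('deck',(abs(P[...,2]-75)<4))
m=(P[...,2]>115)&(P[...,0]<520)&(P[...,1]>-60)&(P[...,1]<130); st('grip',m)
d=P[(abs(P[...,2]-75)<4)][:,:2].astype(np.float32); print(cv2.minAreaRect(d))
m=(P[...,2]>82)&(P[...,2]<110)&(P[...,1]<-80)&(P[...,1]>-200); st('btn/gauge',m); st('btn',m&(P[...,0]<555))
```

```text
deck 7521 [542.4  18.1  75.8] [ 429. -322.   71.] [658. 183.  79.]
grip 124 [460.8  58.2 133.7] [446.  49. 115.] [478.  69. 142.]
((564.3483276367188, -75.18338012695312), (175.04273986816406, 495.6391296386719), 12.70914077758789)
btn/gauge 762 [ 571.9 -104.9   95.3] [ 496. -145.   82.] [648. -81. 107.]
btn 370 [ 526.2 -113.1   92.7] [ 496. -145.   82.] [550. -90. 103.]
```

Top view: the unit lies around (275,230), with the hub at (261,215), the lever grip at (250,261), the start button at (328,234) and the gauge at (317,195). The true cup is the steel one at (256,308), the lid is at (337,290) and the jar at (397,215).

Possible mix-ups:
- **Start button:** gauge (317,195) or hub (261,215). I choose the black disc at the front right, (328,234).
- **Lever grip:** quadrant plate (275,243). I choose the black plate at (250,261).
- **Cup:** orange (180,307) and yellow (215,318) look-alikes.
- **Jar:** pink look-alike (460,243).

View pics/crop0.png

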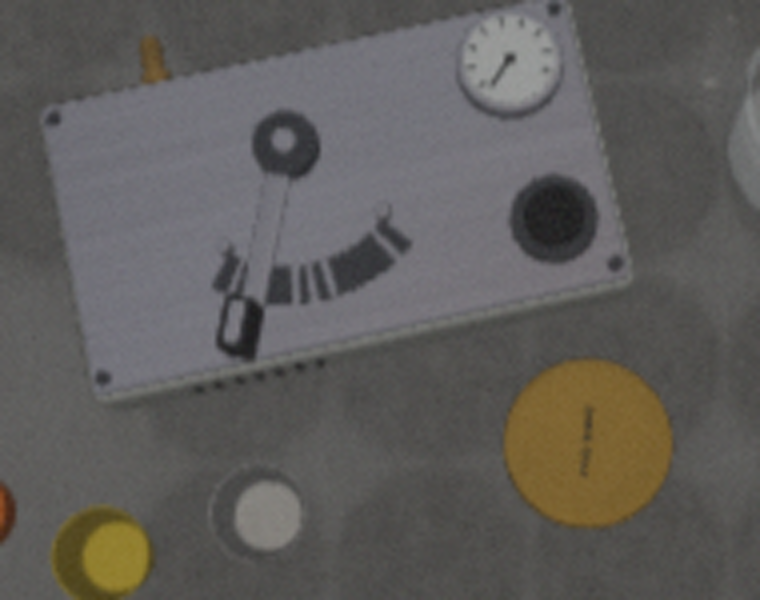

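Run:
```python
from h import *
p=env.grab_frame('top')
v,u=np.mgrid[0:480,0:640]; f=foc(p); z=p['z_map']
P=np.stack([(u-p['cx'])/f*z,(v-p['cy'])/f*z,z],-1)@rot(p['orientation']).T+p['position']
U=(P[...,0]>400)&(P[...,0]<680)&(P[...,1]>-165)&(P[...,1]<190)
m=((U&(P[...,2]>70)&(P[...,2]<145))).astype(np.uint8)
n,l,s,c=cv2.connectedComponentsWithStats(m); k=1+s[1:,4].argmax()
q=P[l==k]; q=q[q[:,2]<80][:,:2].astype(np.float32); print('unit rect',cv2.minAreaRect(q))
def st(n,m): q=P[m]; print(n,len(q),q.mean(0).round(1),np.median(q,0).round(1),q.min(0).round(),q.max(0).round())
st('grip top',U&(P[...,2]>130)&(P[...,0]<520))
hub=U&(P[...,2]>92)&(P[...,0]>545)&(P[...,1]>0)&(P[...,1]<80); st('hub',hub)
b=U&(P[...,2]>86)&(P[...,0]<552)&(P[...,1]<-70); st('btn',b)
```

```text
unit rect ((544.9324951171875, 13.093307495117188), (175.22171020507812, 313.54840087890625), 12.561784744262695)
grip top 105 [461.6  58.7 136. ] [461.3  58.6 136.2] [447.  50. 130.] [478.  69. 142.]
hub 182 [568.5  39.9  95.5] [568.5  40.2  94.8] [547.  23.  92.] [587.  57. 102.]
btn 336 [ 526.2 -113.    93.5] [ 525.5 -113.    94.2] [ 504. -136.   86.] [551. -90. 102.]
```

The crop confirms the choice: grip at (240,325), start disc at (553,215), and the gauge is separate behind it. First I close the fingers and travel high to the left side of the grip.

>>> move_arm --plan '[[[2.0,4.3,0],-1.76,1],[[2.0,4.3,0],-1.76,1],[[2.0,4.3,0],-1.76,1],[[2.0,4.3,0],-1.76,1],[[2.0,4.3,0],-1.76,1]]' --squeeze 15

```text
time_s: 1.6
ee_pos: [264.8, -334.4, 189.9]
ee_rot: [180.0, -0.0, 7.7]
force: [0.8, 0.2, 0.2]
gripper_width: 54.0
gripper_force: 0.0
```

>>> move_arm --plan '[[[2.0,4.3,0],-1.76,1],[[2.0,4.3,0],-1.76,1],[[2.0,4.3,0],-1.76,1],[[2.0,4.3,0],-1.76,1],[[2.0,4.3,0],-1.76,1]]'

```text
time_s: 2.1
ee_pos: [364.8, -119.3, 190.2]
ee_rot: [180.0, -0.1, -1.1]
force: [0.9, -0.4, 1.1]
gripper_width: 14.2
gripper_force: 0.0
```

>>> move_arm --plan '[[[2.0,4.3,0],-1.76,1],[[2.0,4.3,0],-1.76,1],[[2.0,4.3,0],-1.76,1],[[2.0,4.3,0],-1.76,1],[[2.0,4.3,0],-1.76,1]]'

```text
time_s: 2.6
ee_pos: [464.8, 96.0, 190.0]
ee_rot: [180.0, -0.0, -9.8]
force: [1.7, -1.0, 0.4]
gripper_width: -0.2
gripper_force: 0.0
```

>>> move_arm --plan '[[[0,0,0],0,1],[[0,0,0],0,1],[[0,0,0],0,1]]'

```text
time_s: 2.9
ee_pos: [463.7, 93.1, 189.7]
ee_rot: [180.0, 0.0, -9.8]
force: [0.6, -0.8, -0.2]
gripper_width: 0.6
gripper_force: 0.0
```

Run:
```python
from h import *
p=env.grab_frame('wrist'); save(p,'wr1.png'); print(p['position'],env.state()['ee_pos'])
for l,z in(('lever_pivot',75),('lever_grip',113),('start_top',96),('grip_left',89)):
    for d in env.landmark_of(p,l)[:2]: print(l,np.round(d['point']),round(d['score'],2),w(p,d['point'],z).round(),w(p,d['point']).round())
v,u=np.mgrid[0:480,0:640]; f=foc(p); z=p['z_map']
P=np.stack([(u-p['cx'])/f*z,(v-p['cy'])/f*z,z],-1)@rot(p['orientation']).T+p['position']
def st(n,m):
    q=P[m&(z>0)]
    if len(q): print(n,len(q),q.mean(0).round(1),q.min(0).round(),q.max(0).round(),cv2.minAreaRect(q[:,:2].astype(np.float32)))
B=lambda a,b,c,d,e,g:(P[...,0]>a)&(P[...,0]<b)&(P[...,1]>c)&(P[...,1]<d)&(P[...,2]>e)&(P[...,2]<g)
st('grip',B(430,490,30,80,131,146)); st('hub',B(540,600,10,70,93,105)); st('btn',B(495,555,-145,-85,86,105))
```

```text
[540.48218688  80.27519252 384.06208801] [463.68506096  92.84403758 189.7643439 ]
lever_pivot [363.  70.] 0.95 [569.  42.  75.] [567.  45.  99.]
lever_grip [365. 226.] 0.56 [461.  59. 113.] [468.  61. 136.]
lever_grip [372. 284.] 0.21 [415.  60. 113.] [364.  52.   2.]
start_top [595.  94.] 0.65 [ 524. -114.   96.] [ 524. -114.   96.]
grip_left [353. 220.] 0.58 [461.  66.  89.] [470.  67. 123.]
grip_left [369. 284.] 0.4 [405.  61.  89.] [365.  55.   1.]
grip 954 [462.1  61.1 134.3] [446.  51. 131.] [477.  71. 138.] ((461.1296691894531, 60.886104583740234), (16.322818756103516, 29.8060359954834), 80.77588653564453)
hub 732 [569.   41.5  95.8] [551.  23.  93.] [587.  59. 100.] ((569.202880859375, 41.400657653808594), (34.87805938720703, 35.16358947753906), 46.6960563659668)
btn 3114 [ 527.3 -107.9   92.6] [ 502. -135.   86.] [551. -87.  98.] ((526.784912109375, -110.92504119873047), (48.55222702026367, 48.02413558959961), 7.890171527862549)
```

View pics/wr1.png

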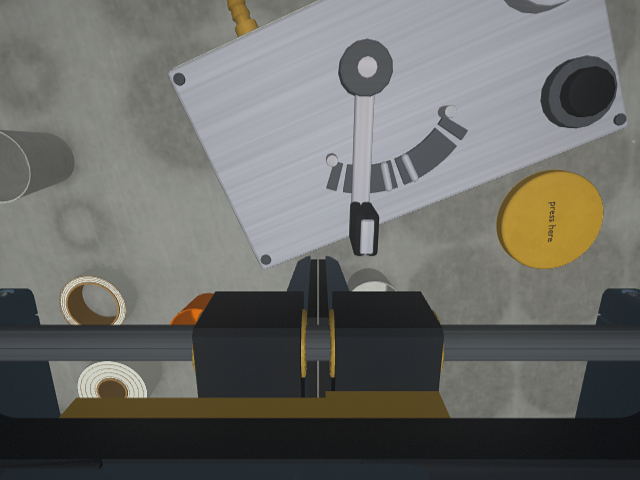

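The wrist view shows the lever grip at (365,228) right of the closed fingers (318,265), and the black button at (588,90). The "press here" print is on the jar lid at (552,220), which isn't the button, so I ignore it. Next I go down left of the grip.

>>> move_arm --plan '[[[0,0.4,-3.0],0,1],[[0,0,-3.0],0,1],[[0,0,-2.0],0,1],[[0,0,-1.0],0,1],[[0,0,0],0,1]]'

```text
time_s: 3.65
ee_pos: [463.5, 97.4, 98.9]
ee_rot: [179.9, 0.1, -9.8]
force: [0.5, 0.8, -0.3]
gripper_width: 0.4
gripper_force: 0.0
```

Run:
```python
from h import *
# push waypoints: finger centre at radius 110, offset d behind plate centre plane
piv=np.array([569,41.]); 
for s in np.arange(0.19,1.2,0.06):
    a=np.radians(192.5)+s-0.575; e=np.array([np.cos(a),np.sin(a)]); t=np.array([-e[1],e[0]])
    print(round(s,2),(piv+110*e-21.7*t).round(1),'yaw',round(np.degrees(a)-180,1))
```

```text
0.19 [464.1  80.7] yaw -9.6
0.25 [461.9  74.3] yaw -6.1
0.31 [460.1  67.8] yaw -2.7
0.37 [458.7  61.2] yaw 0.8
0.43 [457.7  54.6] yaw 4.2
0.49 [457.1  47.9] yaw 7.6
0.55 [456.9  41.2] yaw 11.1
0.61 [457.1  34.5] yaw 14.5
0.67 [457.7  27.8] yaw 17.9
0.73 [458.7  21.1] yaw 21.4
0.79 [460.1  14.5] yaw 24.8
0.85 [461.8   8. ] yaw 28.3
0.91 [464.    1.7] yaw 31.7
0.97 [466.6  -4.6] yaw 35.1
1.03 [469.5 -10.6] yaw 38.6
1.09 [472.7 -16.5] yaw 42.0
1.15 [476.4 -22.2] yaw 45.4
```

>>> move_arm --plan '[[[0,-0.9,0],0,1],[[0,-0.8,0],0,1],[[-0.2,-0.65,0],3.4,1],[[-0.2,-0.65,0],3.4,1],[[-0.1,-0.65,0],3.4,1]]'

```text
time_s: 4.15
ee_pos: [460.0, 60.8, 100.9]
ee_rot: [-180.0, -0.1, 0.5]
force: [-0.0, 0.7, 1.0]
gripper_width: 0.7
gripper_force: 0.7
```

>>> move_arm --plan '[[[-0.1,-0.65,0],3.4,1],[[-0.1,-0.65,0],3.4,1],[[0,-0.35,0],1.7,1],[[0,-0.35,0],1.7,1],[[0,-0.3,0],1.7,1]]'

```text
time_s: 4.65
ee_pos: [458.2, 37.8, 101.0]
ee_rot: [180.0, -0.2, 12.3]
force: [-0.5, 0.3, -0.1]
gripper_width: 0.8
gripper_force: 0.4
```

>>> move_arm --plan '[[[0,-0.4,0],2.0,1],[[0,-0.4,0],2.0,1],[[0.1,-0.6,0],3.4,1],[[0.1,-0.65,0],3.4,1],[[0.1,-0.65,0],3.4,1]]'

```text
time_s: 5.15
ee_pos: [461.2, 11.1, 101.0]
ee_rot: [180.0, -0.2, 26.6]
force: [-0.1, -0.2, 1.1]
gripper_width: 0.4
gripper_force: 0.1
```

Run:
```python
from h import *
p=env.grab_frame('top'); save(p,'top2.png'); print(env.state()['ee_pos'],env.state()['force'])
cv2.imwrite('pics/crop2.png',cv2.resize(p['frame'][180:330,190:380],(760,600))[:,:,::-1])
```

```text
[461.26972846  10.075199   100.93329104] [ 0.40617987 -1.51204491 -0.49039826]
```

View pics/crop2.png

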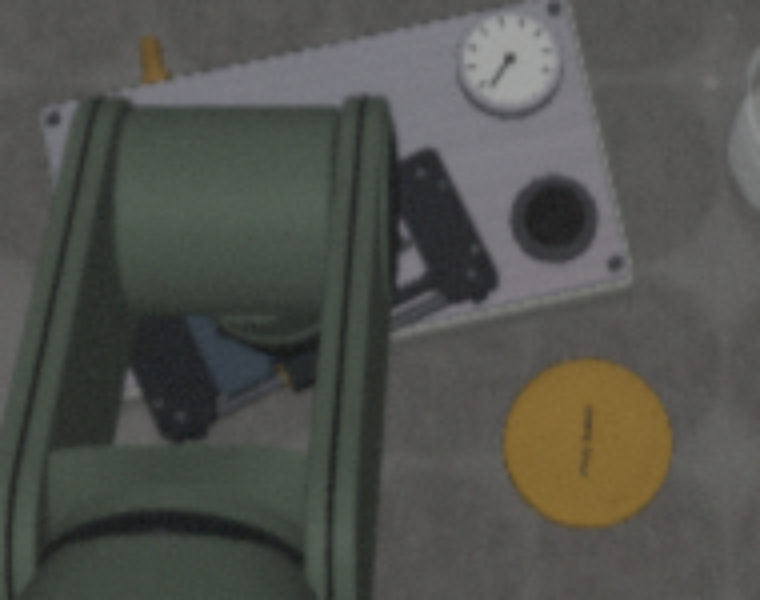

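The arm hides the lever from above; the button at (553,217) and the lid are undisturbed. I check the lever with the wrist camera.

```bash
cat >> h.py <<'E'
def lever(name='wrist'):
    p=env.grab_frame(name)
    for l,z in(('lever_pivot',75),('lever_grip',113)):
        for d in env.landmark_of(p,l)[:1]: print(l,np.round(d['point']),round(d['score'],2),w(p,d['point'],z).round(1))
    v,u=np.mgrid[0:480,0:640]; f=foc(p); z=p['z_map']
    P=np.stack([(u-p['cx'])/f*z,(v-p['cy'])/f*z,z],-1)@rot(p['orientation']).T+p['position']
    c=P[...,:2]-[569,41]; r=np.hypot(c[...,0],c[...,1])
    m=(z>0)&(r<80)&(r>25)&(P[...,2]>79)&(P[...,2]<91)   # arm between hub and grip
    a=np.degrees(np.arctan2(c[...,1],c[...,0]))%360
    print('arm pts',m.sum(),'s=',np.radians(np.median(a[m])-192.5)+0.575 if m.any() else None)
    return p
E
python3 - <<'E'
from h import *
p=lever(); save(p,'wr2.png')
E
```

```text
lever_pivot [355.  53.] 0.62 [569.7  43.5  75. ]
lever_grip [359. 280.] 0.75 [470.2  -8.1 113. ]
arm pts 3438 s= 0.7680602606710921
```

View pics/wr2.png

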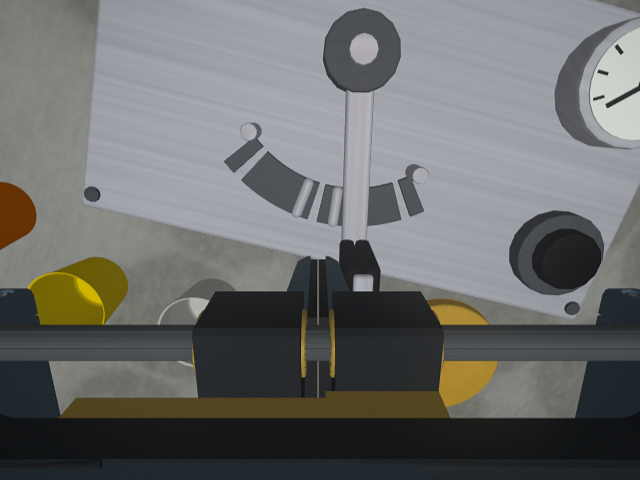

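The wrist view shows the lever arm (358,150) past the gate, with the fingers (318,270) against its left face. I carry on to the stop.

>>> move_arm --plan '[[[0.2,-0.65,0],3.4,1],[[0.25,-0.6,0],3.4,1],[[0.3,-0.6,0],3.4,1],[[0.3,-0.6,0],3.4,1],[[0.2,-0.4,0],2.0,1]]'

```text
time_s: 5.85
ee_pos: [472.7, -17.2, 100.0]
ee_rot: [-180.0, -0.0, 42.1]
force: [-0.3, 1.3, 1.0]
gripper_width: 0.6
gripper_force: 0.4
```

>>> move_arm --plan '[[[0.15,-0.2,0],1.5,1],[[0.15,-0.2,0],1.5,1],[[0.1,-0.1,0],0,1],[[0,0,0],0,1],[[0,0,0],0,1]]'

```text
time_s: 6.35
ee_pos: [476.8, -22.0, 99.9]
ee_rot: [180.0, -0.0, 45.1]
force: [-1.0, 0.1, 0.6]
gripper_width: 0.3
gripper_force: 0.2
```

Run:
```python
from h import *
lever(); s=env.state(); print(s['ee_pos'],s['force'])
```

```text
lever_pivot [359.  57.] 0.77 [568.9  41.3  75. ]
lever_grip [356. 280.] 0.61 [490.8 -34.5 113. ]
arm pts 3578 s= 1.0510826293901028
[476.86047253 -21.96105485  99.8500306 ] [-0.95827214  0.11517636  0.20367616]
```

No stop force yet, so I push on gently along the tangent.

>>> move_arm --plan '[[[0.15,-0.15,0],0.5,1],[[0.15,-0.15,0],0.5,1],[[0,0,0],0,1]]'

```text
time_s: 6.8
ee_pos: [480.0, -25.2, 99.7]
ee_rot: [180.0, 0.0, 46.1]
force: [-0.1, -0.0, -0.7]
gripper_width: 0.2
gripper_force: 0.2
```

>>> move_arm --plan '[[[0.1,-0.1,0],0.5,1],[[0.1,-0.1,0],0.5,1],[[0,0,0],0,1]]'

```text
time_s: 7.1
ee_pos: [479.9, -25.5, 99.6]
ee_rot: [-179.7, 0.0, 47.1]
force: [-4.8, 5.7, 3.2]
gripper_width: 1.0
gripper_force: 3.9
```

Run:
```python
from h import *
p=lever(); save(p,'wr3.png'); s=env.state(); print(s['ee_pos'],s['force'],s['torque'])
```

```text
lever_pivot [357.  57.] 0.61 [568.9  41.7  75. ]
lever_grip [353. 281.] 0.69 [492.9 -36.8 113. ]
arm pts 3525 s= 1.084310275047491
[479.8434081  -25.52328071  99.58176273] [-5.34094115  4.83604649  3.30839375] [ 0.92031299  0.86308908 -0.10650737]
```

Force has risen to about 7 N, so the lever is against the stop. I hold briefly, back off, and lift.

>>> move_arm --plan '[[[0.1,-0.1,0],0,1],[[0,0,0],0,1],[[0,0,0],0,1],[[0,0,0],0,1]]'

```text
time_s: 7.65
ee_pos: [479.9, -25.6, 99.5]
ee_rot: [-179.6, 0.0, 47.0]
force: [-6.8, 8.2, 5.3]
gripper_width: 0.5
gripper_force: 5.5
```

>>> move_arm --plan '[[[-0.5,0.5,0],0,1],[[-1.0,1.0,0],0,1],[[0,0,2.0],0,1],[[0,0,3.0],0,1],[[0,0,3.0],0,1]]'

```text
time_s: 8.15
ee_pos: [467.3, -12.7, 180.5]
ee_rot: [180.0, 0.0, 47.1]
force: [0.7, 0.5, -0.3]
gripper_width: 0.6
gripper_force: 0.0
```

Run:
```python
from h import *
p=lever(); save(p,'wr4.png'); s=env.state(); print(s['ee_pos'],s['force'])
for d in env.landmark_of(p,'start_top')[:2]: print(d['score'],d['point'],w(p,d['point'],96),w(p,d['point']))
v,u=np.mgrid[0:480,0:640]; f=foc(p); z=p['z_map']
P=np.stack([(u-p['cx'])/f*z,(v-p['cy'])/f*z,z],-1)@rot(p['orientation']).T+p['position']
m=(z>0)&(abs(P[...,0]-526)<26)&(abs(P[...,1]+112)<26)&(P[...,2]<110); print(np.percentile(P[m][:,2],[5,25,50,75,90,95,98]).round(1))
q=P[m&(P[...,2]>93)]; print(cv2.minEnclosingCircle(q[:,:2].astype(np.float32)),q.mean(0))
```

```text
lever_pivot [368.  73.] 0.98 [568.6  44.2  75. ]
lever_grip [461. 272.] 0.72 [ 524.3 -102.9  113. ]
arm pts 1878 s= 1.0779630388045063
[469.07007    -12.90404721 181.57938265] [ 0.27421023 -0.11041427 -0.37959547]
0.93 [463.5, 273.6] [ 525.03775729 -114.72680544   96.        ] [ 525.04231803 -114.87256673   95.74589083]
[73.8 82.6 86.5 95.7 96.6 96.9 97.3]
((526.398681640625, -110.98403930664062), 16.96803092956543) [ 526.5546775  -110.10907548   96.0251562 ]
```

View pics/wr4.png

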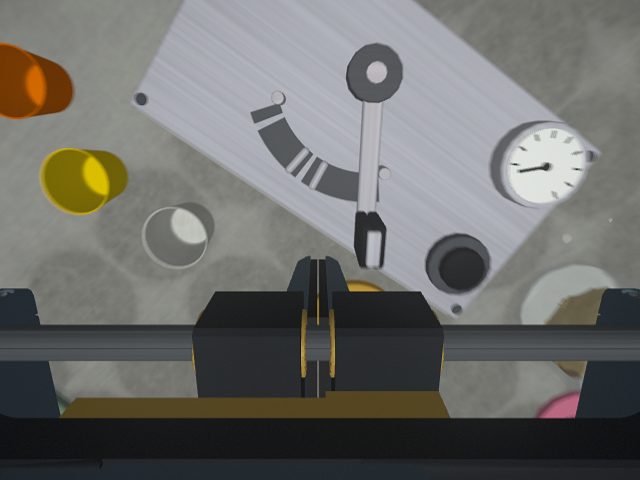

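The lever rests against the right stop pin (383,173), and the button disc is at (464,268). I move over the button.

>>> move_arm --plan '[[[1.9,-3.3,0],0,1],[[1.9,-3.3,0],0,1],[[2.0,-3.3,0],0,1],[[0,0,-2.0],0,1],[[0,0,0],0,1]]'

```text
time_s: 8.85
ee_pos: [523.2, -112.1, 155.8]
ee_rot: [-179.6, 0.2, 47.0]
force: [-0.8, 0.5, -0.0]
gripper_width: 0.3
gripper_force: 0.0
```

>>> move_arm --plan '[[[0,0,-3.0],0,1],[[0,0,-2.0],0,1],[[0,0,0],0,1],[[0,0,0],0,1]]'

```text
time_s: 9.25
ee_pos: [525.5, -111.5, 109.9]
ee_rot: [-180.0, 0.0, 47.1]
force: [0.5, -1.4, 0.1]
gripper_width: 0.3
gripper_force: 0.0
```

>>> move_arm --plan '[[[0,0,-1.0],0,1],[[0,0,-0.4],0,1],[[0,0,-0.3],0,1],[[0,0,-0.2],0,1],[[0,0,0],0,1]]'

```text
time_s: 9.75
ee_pos: [525.7, -112.0, 90.6]
ee_rot: [-180.0, 0.0, 47.1]
force: [-0.5, 1.1, -0.3]
gripper_width: 0.6
gripper_force: 0.0
```

>>> move_arm --plan '[[[0,0,-0.2],0,1],[[0,0,0],0,1]]'

```text
time_s: 9.95
ee_pos: [525.8, -112.1, 88.7]
ee_rot: [-180.0, 0.0, 47.1]
force: [0.1, -0.7, 0.3]
gripper_width: 0.4
gripper_force: 0.0
```

>>> move_arm --plan '[[[0,0,-0.2],0,1],[[0,0,0],0,1]]'

```text
time_s: 10.15
ee_pos: [525.7, -112.0, 86.6]
ee_rot: [-180.0, 0.0, 47.1]
force: [-0.2, 0.1, 0.2]
gripper_width: 0.6
gripper_force: 0.0
```

No force where contact was expected, so I look before going lower.

Run:
```python
from h import *
p=env.grab_frame('side'); q=env.grab_frame('wrist')
a=cv2.resize(p['frame'][180:300,240:400],(400,300),interpolation=cv2.INTER_CUBIC); b=cv2.resize(q['frame'],(400,300))
cv2.imwrite('pics/c5.png',np.hstack([a,b])[:,:,::-1])
M=rot(p['orientation']);f=foc(p)
for X in([526,-112,96],list(env.state()['ee_pos'])):
    c=M.T@(np.array(X)-p['position']); print((c[:2]/c[2]*f+[p['cx'],p['cy']]-[240,180])*2.5)
```

```text
[200.62252473 134.26499398]
[201.13604703 144.02046511]
```

View pics/c5.png

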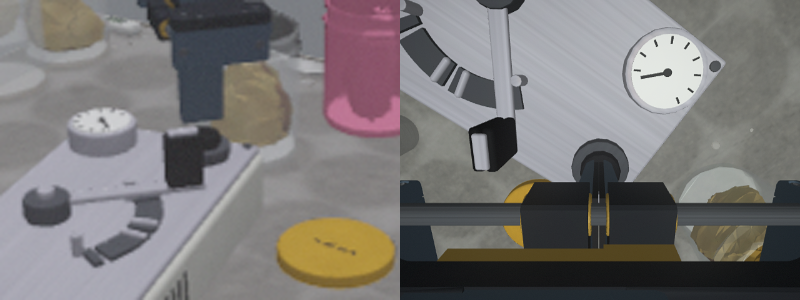

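Run:
```python
from h import *
p=env.grab_frame('side')
for c in (318,322,326):
    print(c,[(r,*w(p,(c,r)).round().astype(int)) for r in range(216,246,3)])
print(env.state()['ee_pos'],env.tcp_to_grasp, env.state()['qpos'])
```

```text
318 [(216, np.int64(522), np.int64(-101), np.int64(142)), (219, np.int64(524), np.int64(-102), np.int64(134)), (222, np.int64(524), np.int64(-102), np.int64(128)), (225, np.int64(523), np.int64(-100), np.int64(122)), (228, np.int64(526), np.int64(-104), np.int64(113)), (231, np.int64(486), np.int64(-47), np.int64(137)), (234, np.int64(482), np.int64(-41), np.int64(134)), (237, np.int64(481), np.int64(-40), np.int64(128)), (240, np.int64(481), np.int64(-39), np.int64(122)), (243, np.int64(481), np.int64(-40), np.int64(115))]
322 [(216, np.int64(517), np.int64(-107), np.int64(141)), (219, np.int64(517), np.int64(-107), np.int64(134)), (222, np.int64(517), np.int64(-107), np.int64(127)), (225, np.int64(518), np.int64(-107), np.int64(120)), (228, np.int64(594), np.int64(-217), np.int64(54)), (231, np.int64(529), np.int64(-123), np.int64(98)), (234, np.int64(519), np.int64(-109), np.int64(98)), (237, np.int64(514), np.int64(-101), np.int64(96)), (240, np.int64(513), np.int64(-99), np.int64(89)), (243, np.int64(509), np.int64(-94), np.int64(86))]
326 [(216, np.int64(511), np.int64(-113), np.int64(140)), (219, np.int64(511), np.int64(-114), np.int64(133)), (222, np.int64(512), np.int64(-114), np.int64(126)), (225, np.int64(512), np.int64(-114), np.int64(119)), (228, np.int64(583), np.int64(-218), np.int64(56)), (231, np.int64(523), np.int64(-129), np.int64(96)), (234, np.int64(513), np.int64(-115), np.int64(97)), (237, np.int64(512), np.int64(-113), np.int64(91)), (240, np.int64(508), np.int64(-107), np.int64(88)), (243, np.int64(506), np.int64(-103), np.int64(83))]
[ 525.82380269 -112.04645487   86.78334716] 18.8 [-1.32524040e+01  2.00156597e+01  1.03233779e+02 -4.21174729e-03
  5.67457366e+01  2.96458169e+01]
```

The side depth map shows the closed fingertips at z≈115, about 28 mm higher than the reported TCP. They are centred over the button at about (526,-112) and not touching it. Going 28 mm lower at this yaw would bring the gripper body close to the lever cap. So I rise and turn the body's long side away from the lever and jar first.

>>> move_arm --plan '[[[0,0,2.0],0,1],[[0,0,2.0],8,1],[[0,0,0],8,1],[[0,0,0],8,1],[[0,0,0],8,1]]'

```text
time_s: 10.8
ee_pos: [525.9, -112.1, 127.1]
ee_rot: [180.0, 0.0, 79.4]
force: [0.3, -0.4, -0.6]
gripper_width: 0.4
gripper_force: 0.0
```

>>> move_arm --plan '[[[0,0,0],8,1],[[0,0,0],8,1],[[0,0,0],8,1],[[0,0,0],8,1],[[0,0,0],0,1]]'

```text
time_s: 11.3
ee_pos: [525.8, -112.0, 126.8]
ee_rot: [180.0, 0.0, 111.1]
force: [-1.2, 0.4, 0.5]
gripper_width: 0.3
gripper_force: 0.0
```

Run:
```python
from h import *
p=env.grab_frame('side'); print(env.state()['ee_pos'],env.state()['ee_rot'],env.state()['qpos'].round(1))
v,u=np.mgrid[0:480,0:640]; f=foc(p); z=p['z_map']
P=np.stack([(u-p['cx'])/f*z,(v-p['cy'])/f*z,z],-1)@rot(p['orientation']).T+p['position']
m=(z>0)&(np.hypot(P[...,0]-526,P[...,1]+112)<28)&(P[...,2]>104)
q=P[m]; print(len(q),np.percentile(q[:,2],[0,1,5,50]).round(1))
for lo in range(110,230,10):
    a=q[(q[:,2]>lo)&(q[:,2]<lo+10)]
    b=P[(z>0)&(np.hypot(P[...,0]-526,P[...,1]+112)<110)&(P[...,2]>lo)&(P[...,2]<lo+10)]
    print(lo,len(a),a.mean(0).round(0) if len(a) else '',len(b))
```

```text
[ 525.83243956 -112.01256777  126.83141699] [1.79987752e+02 1.61858288e-03 1.10943260e+02] [-13.3  17.8 100.1   0.   62.1 -34.2]
1148 [151.2 155.3 164.1 258.2]
110 0  70
120 0  80
130 0  89
140 0  0
150 32 [520. -99. 156.] 32
160 57 [ 519. -104.  165.] 57
170 66 [ 519. -102.  175.] 66
180 60 [ 519. -102.  185.] 60
190 69 [ 518. -102.  195.] 69
200 84 [ 519. -103.  205.] 84
210 77 [ 520. -103.  215.] 77
220 65 [518. -99. 225.] 72
```

The tips are about 25 mm above the reported TCP, so I expect contact near TCP z≈71. I descend by force.

>>> move_arm --plan '[[[0,0,-2.0],0,1],[[0,0,-2.0],0,1],[[0,0,-0.6],0,1],[[0,0,0],0,1]]'

```text
time_s: 11.75
ee_pos: [525.2, -111.9, 80.1]
ee_rot: [-179.9, -0.1, 111.0]
force: [0.0, 0.1, 0.3]
gripper_width: 0.4
gripper_force: 0.0
```

>>> move_arm --plan '[[[0,0,-0.3],0,1],[[0,0,-0.3],0,1],[[0,0,-0.2],0,1],[[0,0,0],0,1]]'

```text
time_s: 12.15
ee_pos: [526.1, -112.1, 73.1]
ee_rot: [180.0, 0.0, 111.1]
force: [-0.4, -0.4, 0.7]
gripper_width: 0.5
gripper_force: 0.7
```

>>> move_arm --plan '[[[0,0,-0.2],0,1],[[0,0,-0.1],0,1],[[0,0,0],0,1],[[0,0,0],0,1]]'

```text
time_s: 12.55
ee_pos: [526.2, -112.1, 70.1]
ee_rot: [180.0, 0.0, 111.1]
force: [0.8, -0.0, 2.9]
gripper_width: 0.7
gripper_force: 1.5
```

Contact: the force is now climbing with the spring. I keep pressing until it bottoms out.

>>> move_arm --plan '[[[0,0,-0.2],0,1],[[0,0,-0.1],0,1],[[0,0,0],0,1]]'

```text
time_s: 12.85
ee_pos: [526.2, -112.1, 67.1]
ee_rot: [180.0, 0.0, 111.1]
force: [0.1, -0.0, 5.7]
gripper_width: 1.3
gripper_force: 2.4
```

>>> move_arm --plan '[[[0,0,-0.2],0,1],[[0,0,0],0,1],[[0,0,0],0,1]]'

```text
time_s: 13.15
ee_pos: [526.2, -112.1, 66.9]
ee_rot: [179.9, 0.1, 111.1]
force: [-3.7, 0.4, 16.8]
gripper_width: 0.3
gripper_force: 8.3
```

The force jumped to 17 N with no further travel, so the button is fully down and held. I lift straight up, retreat, and verify.

>>> move_arm --plan '[[[0,0,1.0],0,1],[[0,0,3.0],0,1],[[0,0,4.0],0,1],[[0,0,4.0],0,1],[[0,0,0],0,1]]'

```text
time_s: 13.65
ee_pos: [528.8, -112.8, 189.9]
ee_rot: [179.5, 0.3, 111.1]
force: [0.1, 0.2, 0.1]
gripper_width: 0.8
gripper_force: 0.0
```

>>> move_arm --plan '[[[-3.5,-2.0,0],0,1],[[-3.5,-2.0,0],0,1],[[-3.5,-2.0,0],0,1],[[-3.5,-2.0,0],0,1],[[0,0,0],0,1]]'

```text
time_s: 14.15
ee_pos: [381.2, -192.7, 183.5]
ee_rot: [-179.8, -0.1, 110.9]
force: [0.7, 0.2, 0.4]
gripper_width: 0.2
gripper_force: 0.0
```

Run:
```python
from h import *
s=env.state(); print(s['time_s'],s['ee_pos'],s['force'])
for n in('top','side'):
    p=env.grab_frame(n); save(p,n+'9.png')
    for l,z in(('lever_grip',113),('start_top',None),('jar_full',0),('cup',0),('jar_lid',0)):
        for d in env.landmark_of(p,l)[:2]: print(n,l,np.round(d['point']),round(d['score'],2),w(p,d['point'],z).round())
```

```text
14.15 [ 381.24399198 -192.66834803  183.54981549] [0.70794161 0.18176256 0.37975641]
top lever_grip [296. 248.] 0.7 [492. -42. 113.]
top lever_grip [296. 244.] 0.33 [499. -43. 113.]
top start_top [330. 233.] 0.57 [ 528. -118.   98.]
top jar_full [450. 251.] 0.98 [ 502. -410.    0.]
top jar_full [294. 250.] 0.63 [504. -30.   0.]
top cup [185. 308.] 0.84 [363. 228.   0.]
top cup [259. 309.] 0.67 [362.  51.   0.]
top jar_lid [335. 290.] 0.84 [ 406. -130.    0.]
side lever_grip [314. 244.] 0.73 [487. -35. 113.]
side start_top [322. 229.] 0.45 [ 593. -217.   51.]
side jar_full [335. 240.] 0.89 [ 590. -269.   -0.]
side jar_full [388. 225.] 0.83 [ 520. -427.    0.]
side cup [281. 399.] 0.73 [365. 233.   0.]
side cup [327. 372.] 0.55 [339. 148.  -0.]
side jar_lid [375. 280.] 0.65 [ 408. -145.    0.]
```

View pics/side9.png

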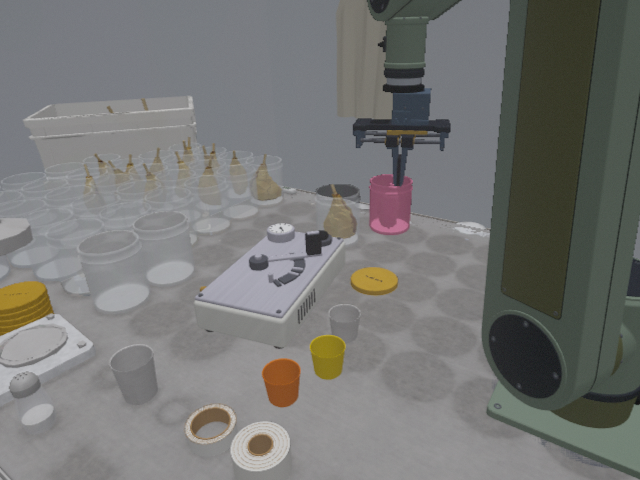

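The lever stands at the right stop (313,243), the button is up (321,238), the jar, cup and lid haven't moved, and the arm is clear of everything.

```bash
python3 -c "
from workcell import env
print(env.job_done())"
```

```text
the job is handed in; nothing more can be done
None
```

I pushed the lever to its right-hand stop, pressed the start button fully down and let it come back up, left the jar, cup and lid where they stood, and handed the job in at about 14 s; no verdict was returned.

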